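# Line up the canister set by size

### The arm

A 6-joint arm with a two-finger parallel gripper is mounted at the origin on the work surface. World frame = base frame: x ahead of the robot, y to its left, z up, the work surface at z = 0. Lengths are in m, angles in rad, forces in N, time in s.
With the tool pointing down it reaches from about 0.375 to 0.975 m from the base axis. Payload 3.8 kg.
Tool frame: the origin (TCP) lies midway between the tips of the shut fingers; the grasp point (between the pads) lies 19 mm behind it; z points along the fingers, y is the line along which they close (so a half turn about z gives the same grasp; the last joint's range is limited). The gripper opens to 85 mm and grips with 20 to 120 N. Pads are 22 mm wide; open, the fingers measure 114 mm over their backs; the gripper's body (76 mm by 85 mm) begins 54 mm behind the grasp point. The pads swing forward as they close: fully open they stand 13 mm farther back than shut.
Start: joints at [-1.309, 0.264, 1.604, -0, 1.274, -0.037], TCP at [0.199, -0.645, 0.231] pointing down, gripper open.
Joint ranges: [-2.63, 2.63], [-0.94, 2.18], [0.31, 2.57], [-1.31, 4.45], [0, 2.66], [-2.55, 2.55]. Speed limits (rad/s): [2.57, 2.57, 3.14, 3.14, 3.14, 3.14].

### API

Orientations are given as a rotation vector (axis times angle).
In Python, from workcell import bot gives the robot as it stands.
- The arm moves only by the tool step_arm, never from a script. Its argument "motion" is a list of rows, each a list of 5 numbers: the finger opening in cm, from 0 to 8.54, then the shift along the tool's x, y, z in cm, then the turn about the tool's z in degrees. In form: [[claw, dx, dy, dz, twist], ...]. A call has 1 to 20 rows; each row is the pose to reach, as a shift and turn from the pose commanded when the call began, along the tool's axes at that moment; what a row does not reach only later rows make up. A row lasts 1/10 s, in which the tool goes at most 50 mm and 8.59 degrees, less where a joint would pass 70% of its speed; a pose out of reach is approached as far as the arm can. A call with a gripper value outside its range is refused whole. The fingers move at their own pace and stop on an object; "force" is the grip in N (left out, the last holds). Time passes only in rows, so rows that repeat a pose let the fingers close. It gives the time, the measured TCP pose, the force, the opening and the grip force at its end, in the units of the state.
- bot.read_state(): the state, without advancing time (a new reading comes with each control period).
- bot.read_camera(name): name is "side" or "top"; returns (picture, depth): 480x640x3 uint8, red, green, blue; 480x640 float32, m along the optical axis (not along the pixel's ray), 0 where there is no reading.
- bot.calibration(name): a dict with "mtx" (3x3 intrinsics, pixels), "origin" and "orientation" of the camera in the world. Camera axes: x right, y up, looking along -z (the intrinsics and any distortion apply to the point x, -y, -z); pixel columns grow to the right and rows downward; lengths in m; the calibration is good to about 2 mm. A picture is of the moment at which its call begins. calibration takes no time and is no camera call.
- bot.finish_job(): hands the job in; it is judged then, once.
The state is a dict: "time": time; "q": joint angles; "joint_vel": joint speeds; "joint_torque": joint torques, N m; "tool_pos": TCP position; "tcp_rot": TCP orientation; "wrist_force": force on the tool from outside, world axes, zero at the start; "torque": the same for the moment, N m; "width": opening from 0.0 (shut) to 1.0 (fully open); "grip_force": force on a finger pad.
Only numpy, scipy, OpenCV 4.12 (cv2) and the standard library are available. Lean on these libraries where they do the work, as an engineer would, in place of code of your own. Each camera call takes 0.05 s, during which the arm holds its last target. There are 200 camera calls.

### The job

Line up the four steel canisters in order of size on the row of cork mats, one upright in the middle of each mat: the largest on the mat next to the potted succulent, then getting smaller along the row to the smallest next to the mug. Leave the plant and the mug standing where they are.

Things in the scene. Friction and masses are not known exactly. Their poses are not given: they have to be found in the camera images.
- canister_xl: The largest of four cylindrical brushed-steel storage canisters, each with a pale wooden lid (the top 14 mm) flush with its side: 61 mm across and 130 mm tall, rigid, lid fixed. Loose, starts standing on the bench, in a row with the others, a white bowl (34 mm tall) and a lemon (52 mm), at least 85 mm centre to centre. Origin at the centre of its underside, z up along its axis.
- canister_l: The second largest of four cylindrical brushed-steel storage canisters, each with a pale wooden lid (the top 14 mm) flush with its side: 54 mm across and 105 mm tall, rigid, lid fixed. Loose, starts standing on the bench, in a row with the others, a white bowl (34 mm tall) and a lemon (52 mm), at least 85 mm centre to centre. Origin at the centre of its underside, z up along its axis.
- canister_m: The second smallest of four cylindrical brushed-steel storage canisters, each with a pale wooden lid (the top 14 mm) flush with its side: 47 mm across and 80 mm tall, rigid, lid fixed. Loose, starts standing on the bench, in a row with the others, a white bowl (34 mm tall) and a lemon (52 mm), at least 85 mm centre to centre. Origin at the centre of its underside, z up along its axis.
- canister_s: The smallest of four cylindrical brushed-steel storage canisters, each with a pale wooden lid (the top 14 mm) flush with its side: 40 mm across and 55 mm tall, rigid, lid fixed. Loose, starts standing on the bench, in a row with the others, a white bowl (34 mm tall) and a lemon (52 mm), at least 85 mm centre to centre. Origin at the centre of its underside, z up along its axis.
- mat1: Round cork mat, the leftmost (largest y) of four alike in a nearly straight row on a dark slate board: 82 mm across, 4 mm thick, fixed. The board is fixed, 100 mm wide, 445 mm long and 12 mm thick; mats are about 110 mm apart. Origin at the centre of the mat's underside, 12 mm above the bench, so the cork surface is at origin z + 4 mm; z up. The row runs roughly across the robot's front, turned up to 7 degrees.
- mat2: Round cork mat, second from the left of four alike in a nearly straight row on a dark slate board: 82 mm across, 4 mm thick, fixed. The board is fixed, 100 mm wide, 445 mm long and 12 mm thick; mats are about 110 mm apart. Origin at the centre of the mat's underside, 12 mm above the bench, so the cork surface is at origin z + 4 mm; z up. The row runs roughly across the robot's front, turned up to 7 degrees.
- mat3: Round cork mat, third from the left of four alike in a nearly straight row on a dark slate board: 82 mm across, 4 mm thick, fixed. The board is fixed, 100 mm wide, 445 mm long and 12 mm thick; mats are about 110 mm apart. Origin at the centre of the mat's underside, 12 mm above the bench, so the cork surface is at origin z + 4 mm; z up. The row runs roughly across the robot's front, turned up to 7 degrees.
- mat4: Round cork mat, the rightmost (smallest y) of four alike in a nearly straight row on a dark slate board: 82 mm across, 4 mm thick, fixed. The board is fixed, 100 mm wide, 445 mm long and 12 mm thick; mats are about 110 mm apart. Origin at the centre of the mat's underside, 12 mm above the bench, so the cork surface is at origin z + 4 mm; z up. The row runs roughly across the robot's front, turned up to 7 degrees.
- plant: Small succulent in a round black plastic pot, about 66 mm across and 101 mm tall, loose, standing on the bench just beyond one end of the row of mats (either end), about 130 mm from the centre of the nearest mat. Origin at the centre of the pot's underside, z up.
- mug: White ceramic mug, 78 mm across and 90 mm tall plus a handle towards its own +y, loose, standing on the bench just beyond the other end of the row, about 130 mm from the centre of the nearest mat. Origin at the centre of its underside, z up.
There are look-alikes about, which are no part of the job. What is shaped like the canister_xl but purple is not meant.

How it is judged:
At the end, for the whole second after the job is handed in: Canisters stand at rest and released, upright within 0.1 rad, each centred within 15 mm on its mat, underside within 9 mm of the mat's underside, in order of size from the largest next to the plant to the smallest next to the mug. Plant and mug within 30 mm of their start, tilted under 0.2 rad (((horizontal distance between plant and mat1 below 0.19 m and horizontal distance between canister_xl and mat1 below 0.015 m and horizontal distance between canister_l and mat2 below 0.015 m and horizontal distance between canister_m and mat3 below 0.015 m and horizontal distance between canister_s and mat4 below 0.015 m and z of canister_xl in the frame of mat1 below 0.009 m and z of canister_l in the frame of mat2 below 0.009 m and z of canister_m in the frame of mat3 below 0.009 m and z of canister_s in the frame of mat4 below 0.009 m) or (horizontal distance between plant and mat4 below 0.19 m and horizontal distance between canister_xl and mat4 below 0.015 m and horizontal distance between canister_l and mat3 below 0.015 m and horizontal distance between canister_m and mat2 below 0.015 m and horizontal distance between canister_s and mat1 below 0.015 m and z of canister_xl in the frame of mat4 below 0.009 m and z of canister_l in the frame of mat3 below 0.009 m and z of canister_m in the frame of mat2 below 0.009 m and z of canister_s in the frame of mat1 below 0.009 m)) and angle between each of canister_xl, canister_l, canister_m, canister_s's own z axis and vertical below 0.1 rad and linear speed of each of canister_xl, canister_l, canister_m, canister_s below 0.02 m/s and distance of each of plant, mug from where it was at the start of the episode below 0.03 m and angle between each of plant, mug's own z axis and vertical below 0.2 rad); the robot touches nothing.
It fails at once if the plant is pushed away by more than 30 mm or tipped over (distance of plant from where it was at the start of the episode above 0.03 m or angle between plant's own z axis and vertical above 0.5 rad).
It fails at once if the mug is pushed away by more than 30 mm or tipped over (distance of mug from where it was at the start of the episode above 0.03 m or angle between mug's own z axis and vertical above 0.5 rad).
It also fails if it takes over 99 s, if anything falls off the work surface, if the arm or the gripper's body presses on something with over 40 N, if the wrist force passes 120 N, or if a joint passes its speed limit or range.

## Working session

There is one attempt and no reset: what is moved stays moved. The work goes in short steps, Python scripts to look and compute and a tool call to move; the robot and the scene stay as the last step left them, time stands still between calls to the robot, and variables do not carry over. Pictures are saved under pics/ and viewed, at most 14 in all, crops included, and the job is handed in when it is done.

Besides the shell and the picture viewer there is one more tool, called after "Emit:" in YAML: its name, and indented under it one key for each argument. step_arm: Moves the arm, as the interface text tells. Its arguments: {"type":"object","properties":{"motion":{"type":"array","items":{"type":"array","items":{"type":"number"}}},"force":{"type":"number"}},"required":["motion"]}

```bash
mkdir -p pics; cat > h.py <<'E'
import numpy as np, cv2
from scipy.spatial.transform import Rotation as R
from workcell import bot
def rot(o):
    o=np.array(o,float)
    return o if o.shape==(3,3) else (R.from_rotvec(o).as_matrix() if o.size==3 else R.from_quat(o).as_matrix())
def cloud(name):
    im,d=bot.read_camera(name); c=bot.calibration(name); K=np.array(c['mtx'])
    v,u=np.mgrid[0:480,0:640]
    P=np.stack([(u-K[0,2])/K[0,0]*d,-(v-K[1,2])/K[1,1]*d,-d],-1)
    W=P@rot(c['orientation']).T+np.array(c['origin'])
    W[d<=0]=np.nan
    return im,d,W
E
python3 - <<'E'
from h import *
for n in('top','side'):
    im,d,W=cloud(n); np.savez(n+'.npz',im=im,W=W); cv2.imwrite(f'pics/{n}0.png',im[...,::-1])
    print(n,bot.calibration(n))
print(bot.read_state())
E
```

```text
top {'mtx': array([[583.84228899,   0.        , 320.39908851],
       [  0.        , 583.84228899, 243.9884105 ],
       [  0.        ,   0.        ,   1.        ]]), 'origin': array([0.32659151, 0.00537484, 1.17557877]), 'orientation': array([ 0.10586177, -0.15432407, -1.56415983])}
side {'mtx': array([[547.11778942,   0.        , 315.68655821],
       [  0.        , 547.11778942, 237.74348031],
       [  0.        ,   0.        ,   1.        ]]), 'origin': array([0.0498398 , 0.84984594, 0.84888244]), 'orientation': array([ 0.28459977, -1.13273677, -2.43278254])}
{'time': 0.1, 'q': array([-1.30892743e+00,  2.64680281e-01,  1.60523328e+00, -1.47742254e-05,
        1.27369152e+00, -3.68869013e-02]), 'joint_vel': array([-0.00017629, -0.00141476, -0.00341589, -0.00049073, -0.00115049,
        0.00120217]), 'joint_torque': array([ 7.57853759e-04, -5.16706502e+01, -3.68590736e+01,  7.92141094e-06,
        6.24322041e-03,  9.96081127e-06]), 'tool_pos': array([ 0.19850621, -0.64446707,  0.2300871 ]), 'tcp_rot': array([-3.10463051e+00, -4.67250566e-01,  3.76650844e-04]), 'wrist_force': array([-0.32342141, -0.22251881,  0.02932439]), 'torque': array([-0.02168285, -0.01839082,  0.00880138]), 'grip_force': 0.0, 'width': 1.0037005698796146}
```

View pics/top0.png

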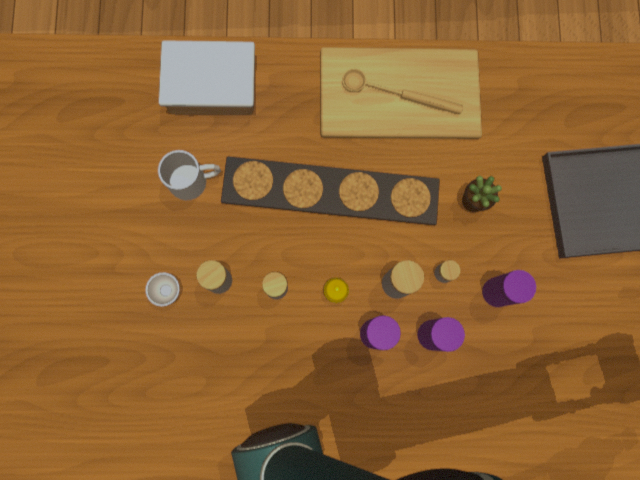

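View pics/side0.png

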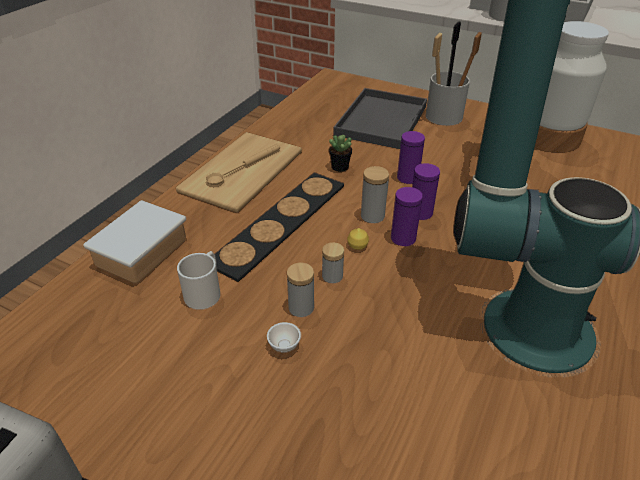

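The top view shows lids at about (211,275), (275,285), (407,277) and (450,271), and mats at (253,181), (303,188), (359,191) and (411,198). The plant is at the right end (mat4) and the mug at the left end (mat1). The purple look-alikes are at (381,333), (448,334) and (519,287).

```bash
python3 - <<'E'
from h import *
f=np.load('top.npz'); im,W=f['im'],f['W']
hsv=cv2.cvtColor(im,cv2.COLOR_RGB2HSV)
def fit(mask):
    cn,_=cv2.findContours(mask.astype(np.uint8),cv2.RETR_EXTERNAL,cv2.CHAIN_APPROX_NONE)
    c=max(cn,key=cv2.contourArea)[:,0]; return c
for n,(u,v),h,r in [('L?',(211,275),0,0),('M?',(275,285),0,0),('XL?',(407,277),0,0),('S?',(450,271),0,0),('mat1',(253,181),0,0),('mat2',(303,188),0,0),('mat3',(359,191),0,0),('mat4',(411,198),0,0),('pur1',(381,333),0,0),('pur2',(448,334),0,0),('pur3',(519,287),0,0),('lemon',(336,290),0,0),('plant',(482,194),0,0),('bowl',(163,290),0,0)]:
    z=np.nanmedian(W[v-3:v+4,u-3:u+4,2])
    sl=(slice(v-28,v+29),slice(u-28,u+29)); 
    w=W[sl]; m=abs(w[...,2]-z)<.006
    if n[:3]=='mat': m&=(im[sl].astype(int).sum(-1)>200)
    k,lab=cv2.connectedComponents(m.astype(np.uint8),connectivity=4); m=lab==lab[28,28]
    p=w[m]; (c,rr)=cv2.minEnclosingCircle(p[:,:2].astype(np.float32))
    print(n,'z %.3f'%z,'mean',p.mean(0).round(4),'circ',np.round(c,4),'diam mm %.1f'%(2000*rr),'areaD', m.sum())
m=W[140:380,100:560].reshape(-1,3); b=np.nanmedian(m[:,2]);print('bench',b)
# bird's-eye of side camera check
f=np.load('side.npz'); W2=f['W']; im2=f['im']
for n,(u,v) in {'XL':(375,174),'L':(300,271),'M':(333,250),'mat1':(237,254),'mat2':(267,231),'mat3':(293,206),'mat4':(318,187)}.items(): print(n,W2[v-1:v+2,u-1:u+2].reshape(-1,3).mean(0).round(4))
from numpy import array
s=bot.read_state(); print(rot(s['tcp_rot']).round(3))
E
```

```text
L? z 0.105 mean [0.4491 0.1732 0.1043] circ [0.4495 0.1733] diam mm 54.2 areaD 666
M? z 0.080 mean [0.4345 0.0582 0.0795] circ [0.4347 0.0584] diam mm 47.1 areaD 478
XL? z 0.130 mean [ 0.4436 -0.1839  0.1295] circ [ 0.4435 -0.1847] diam mm 61.8 areaD 873
S? z 0.054 mean [ 0.4654 -0.281   0.0545] circ [ 0.4662 -0.2815] diam mm 40.6 areaD 326
mat1 z 0.016 mean [0.6527 0.1081 0.0151] circ [0.6519 0.1047] diam mm 94.6 areaD 1320
mat2 z 0.016 mean [0.636  0.0061 0.0153] circ [0.6327 0.0062] diam mm 96.3 areaD 1337
mat3 z 0.016 mean [ 0.6305 -0.1093  0.0153] circ [ 0.6303 -0.1111] diam mm 98.9 areaD 1363
mat4 z 0.016 mean [ 0.6175 -0.2159  0.0152] circ [ 0.6175 -0.218 ] diam mm 100.9 areaD 1389
pur1 z 0.130 mean [ 0.3437 -0.1385  0.1296] circ [ 0.3436 -0.139 ] diam mm 61.4 areaD 920
pur2 z 0.130 mean [ 0.341  -0.2535  0.1297] circ [ 0.3411 -0.2541] diam mm 61.6 areaD 911
pur3 z 0.130 mean [ 0.427  -0.3874  0.1297] circ [ 0.4275 -0.3884] diam mm 62.4 areaD 875
lemon z 0.049 mean [ 0.4276 -0.0602  0.0469] circ [ 0.4291 -0.0598] diam mm 32.9 areaD 131
plant z 0.079 mean [ 0.6164 -0.347   0.0793] circ [ 0.6199 -0.3457] diam mm 57.3 areaD 205
bowl z 0.005 mean [0.4288 0.2784 0.0067] circ [0.4286 0.2774] diam mm 38.3 areaD 223
bench 0.00034467743030830444
XL [ 0.4387 -0.1757  0.1313]
L [0.446  0.1745 0.1058]
M [0.4293 0.0619 0.0803]
mat1 [0.6484 0.1117 0.0163]
mat2 [0.6316 0.0094 0.0167]
mat3 [ 0.6266 -0.107   0.0164]
mat4 [ 0.6095 -0.2104  0.0172]
[[ 0.956  0.294 -0.001]
 [ 0.294 -0.956  0.002]
 [ 0.    -0.002 -1.   ]]
```

XL, L, M and S match their given heights and diameters. The targets are XL to mat4, L to mat3, M to mat2 and S to mat1. First I move above XL with the tool's y axis along world x.

Emit:
step_arm:
  motion:
    - [8.5,36.9,-36.8,0,-72.9]
    - [8.5,36.9,-36.8,0,-72.9]
    - [8.5,36.9,-36.8,0,-72.9]
    - [8.5,36.9,-36.8,0,-72.9]
    - [8.5,36.9,-36.8,0,-72.9]
    - [8.5,36.9,-36.8,0,-72.9]
    - [8.5,36.9,-36.8,0,-72.9]
    - [8.5,36.9,-36.8,0,-72.9]
    - [8.5,36.9,-36.8,0,-72.9]
    - [8.5,36.9,-36.8,0,-72.9]
    - [8.5,36.9,-36.8,0,-72.9]
    - [8.5,36.9,-36.8,0,-72.9]
    - [8.5,36.9,-36.8,0,-72.9]
    - [8.5,36.9,-36.8,0,-72.9]
    - [8.5,36.9,-36.8,0,-72.9]
    - [8.5,36.9,-36.8,0,-72.9]
  force: 40

```text
time: 1.7
tool_pos: [0.4426, -0.1857, 0.2312]
tcp_rot: [-2.223, -2.22, 0.0]
wrist_force: [-0.4, 0.3, -0.5]
width: 0.996
grip_force: 0.0
```

Emit:
step_arm:
  motion:
    - [8.5,0.1,0.1,4,0]
    - [8.5,0.1,0.1,8,0]
    - [8.5,0.1,0.1,11,0]
    - [8.5,0.1,0.1,13,0]
    - [8.5,0.1,0.1,14.5,0]
    - [8.5,0.1,0.1,14.5,0]
    - [5,0.1,0.1,14.5,0]
    - [5,0.1,0.1,14.5,0]
    - [5,0.1,0.1,14.5,0]
    - [5,0.1,0.1,14.5,0]
    - [5,0.1,0.1,14.5,0]
    - [5,0.1,0.1,14.5,0]
    - [5,0.1,0.1,14.5,0]
    - [5,0.1,0.1,14.5,0]
  force: 40

```text
time: 3.1
tool_pos: [0.4446, -0.1843, 0.0876]
tcp_rot: [2.219, 2.221, 0.0]
wrist_force: [-3.5, -1.0, 5.6]
width: 0.704
grip_force: 43.8
```

Emit:
step_arm:
  motion:
    - [5,0,0,-1,0]
    - [5,0,0,-3,0]
    - [5,0,0,-5,0]
    - [5,-0.3,2,-6,0]
    - [5,-1,5,-6,0]
    - [5,-1.7,9,-6,0]
    - [5,-2.4,13,-6,0]
    - [5,-2.9,16,-6,0]
    - [5,-3.2,17.3,-6,0]
    - [5,-3.2,17.3,-6,0]
    - [5,-3.2,17.3,-5,0]
    - [5,-3.2,17.3,-3.5,0]
    - [5,-3.2,17.3,-2.3,0]
    - [5,-3.2,17.3,-1.9,0]
    - [5,-3.2,17.3,-1.9,0]
    - [5,-3.2,17.3,-1.9,0]

```text
time: 4.7
tool_pos: [0.6165, -0.2156, 0.1046]
tcp_rot: [-2.221, -2.221, 0.0]
wrist_force: [0.5, -0.2, -4.0]
width: 0.707
grip_force: 44.7
```

```bash
python3 - <<'E'
from h import *
im,d,W=cloud('side'); cv2.imwrite('pics/s1.png',cv2.resize(im[120:300,220:460,::-1],None,fx=3,fy=3))
im,d,W=cloud('top'); im0=im
m=(W[...,2]>.05)
print(W[198,411])
E
```

```text
[ 0.47714021 -0.1095233   0.57505256]
```

View pics/s1.png

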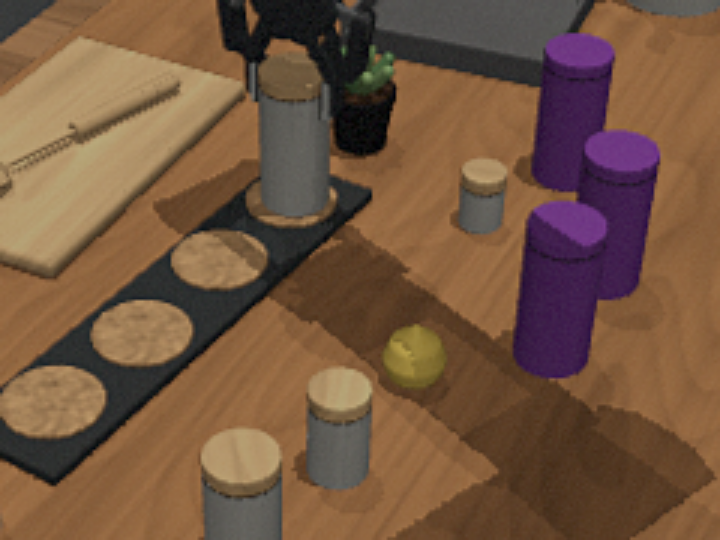

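The crop shows XL at about (292,130), hanging centred over the mat next to the plant. I lower it, release, rise and travel to L.

Emit:
step_arm:
  motion:
    - [5,0,0,0.1,0]
    - [5,0,0,0.2,0]
    - [8.5,0,0,0.2,0]
    - [8.5,0,0,0.2,0]
    - [8.5,0,0,0.2,0]
    - [8.5,0,0,0.2,0]
    - [8.5,0,0,-3,0]
    - [8.5,0,0,-8,0]
    - [8.5,0,0,-12,0]
    - [8.5,0,0,-13,0]
    - [8.5,4,-1.7,-13,0]
    - [8.5,8.5,-3.6,-13,0]
    - [8.5,13,-5.6,-13,0]
    - [8.5,17.5,-7.5,-13,0]
    - [8.5,22,-9.5,-13,0]
    - [8.5,26.5,-11.4,-13,0]
    - [8.5,31,-13.3,-13,0]
    - [8.5,35,-15,-13,0]
    - [8.5,38.9,-16.8,-13,0]
    - [8.5,38.9,-16.8,-13,0]

```text
time: 6.8
tool_pos: [0.4465, 0.1771, 0.2349]
tcp_rot: [-2.213, -2.226, -0.001]
wrist_force: [0.2, -0.8, 0.1]
width: 0.998
grip_force: 0.0
```

Emit:
step_arm:
  motion:
    - [8.5,0,0,0,0]
    - [8.5,0,0,0,0]
    - [8.5,0,0,0,0]

```text
time: 7.1
tool_pos: [0.4494, 0.1721, 0.2351]
tcp_rot: [2.223, 2.22, -0.001]
wrist_force: [1.1, 0.1, -0.2]
width: 0.991
grip_force: 0.0
```

```bash
python3 - <<'E'
from h import *
im,d,W=cloud('top')
cv2.imwrite('pics/t1.png',im[...,::-1])
for n,z,x,y in [('XL',.146,.6175,-.2159),('S',.0545,.4654,-.281),('M',.08,.4345,.0582)]:
    m=(abs(W[...,2]-z)<.006)&(np.hypot(W[...,0]-x,W[...,1]-y)<.05)
    print(n,m.sum(),W[m].mean(0).round(4) if m.any() else '')
E
```

```text
XL 837 [ 0.6163 -0.2148  0.1454]
S 326 [ 0.4654 -0.2809  0.0546]
M 480 [0.4346 0.0581 0.0794]
```

XL sits within 2 mm of the mat centre. Now I grasp L.

Emit:
step_arm:
  motion:
    - [8.5,0.1,0,4,0]
    - [8.5,0.1,0,8,0]
    - [8.5,0.1,0,12,0]
    - [8.5,0.1,0,14.5,0]
    - [8.5,0.1,0,16.3,0]
    - [8.5,0.1,0,17.2,0]
    - [8.5,0.1,0,17.2,0]
    - [4,0.1,0,17.2,0]
    - [4,0.1,0,17.2,0]
    - [4,0.1,0,17.2,0]
    - [4,0.1,0,17.2,0]
    - [4,0.1,0,17.2,0]
    - [4,0.1,0,17.2,0]
    - [4,0.1,0,17.2,0]
    - [4,0.1,0,17.2,0]

```text
time: 8.65
tool_pos: [0.4499, 0.1746, 0.0648]
tcp_rot: [2.22, 2.221, 0.003]
wrist_force: [-1.2, -0.8, 6.8]
width: 0.624
grip_force: 41.5
```

Emit:
step_arm:
  motion:
    - [4,0,0,-1,0]
    - [4,0,0,-4,0]
    - [4,0,0.5,-7,0]
    - [4,-2,2.5,-7,0]
    - [4,-5,5,-7,0]
    - [4,-8.5,7.5,-7,0]
    - [4,-12,10,-7,0]
    - [4,-15.5,12.5,-7,0]
    - [4,-19,14.5,-7,0]
    - [4,-22.5,16.5,-7,0]
    - [4,-25.5,17.5,-7,0]
    - [4,-27.5,18.1,-7,0]
    - [4,-28.3,18.1,-7,0]
    - [4,-28.3,18.1,-7,0]
    - [4,-28.3,18.1,-5,0]
    - [4,-28.3,18.1,-3,0]
    - [4,-28.3,18.1,-2.1,0]
    - [4,-28.3,18.1,-1.9,0]
    - [4,-28.3,18.1,-1.9,0]
    - [4,-28.3,18.1,-1.9,0]

```text
time: 10.65
tool_pos: [0.6308, -0.1084, 0.0834]
tcp_rot: [2.219, 2.221, 0.002]
wrist_force: [-0.9, 0.6, -2.5]
width: 0.624
grip_force: 42.8
```

Emit:
step_arm:
  motion:
    - [4,0,0,0.2,0]
    - [4,0,0,0.3,0]
    - [8.5,0,0,0.3,0]
    - [8.5,0,0,0.3,0]
    - [8.5,0,0,0.3,0]
    - [8.5,0,0,0.3,0]
    - [8.5,0,0,-3,0]
    - [8.5,0,0,-8,0]
    - [8.5,0,0,-11,0]
    - [8.5,0,0,-12,0]
    - [8.5,2.5,-3,-12,0]
    - [8.5,5.5,-6.5,-12,0]
    - [8.5,8.5,-10,-12,0]
    - [8.5,11.5,-13.5,-12,0]
    - [8.5,14.5,-17,-12,0]
    - [8.5,16,-19,-12,0]
    - [8.5,16.7,-19.6,-12,0]
    - [8.5,16.7,-19.6,-12,0]
    - [8.5,16.7,-19.6,-12,0]
    - [8.5,16.7,-19.6,-12,0]

```text
time: 12.65
tool_pos: [0.435, 0.0576, 0.2023]
tcp_rot: [2.222, 2.221, -0.0]
wrist_force: [0.6, 0.0, 1.1]
width: 0.997
grip_force: 0.0
```

```bash
cat >> h.py <<'E'
def chk(L):
    im,d,W=cloud('top')
    for n,z,x,y in L:
        m=(abs(W[...,2]-z)<.006)&(np.hypot(W[...,0]-x,W[...,1]-y)<.045)
        print(n,m.sum(),W[m].mean(0).round(4) if m.any() else '')
    return im
E
python3 -c "
from h import *
chk([('XL',.146,.6175,-.2159),('L',.121,.6305,-.1093),('S',.0545,.4654,-.281)])"
```

```text
XL 835 [ 0.6162 -0.215   0.1454]
L 630 [ 0.63   -0.1093  0.1204]
S 324 [ 0.4654 -0.281   0.0544]
```

Emit:
step_arm:
  motion:
    - [8.5,0,0,4,0]
    - [8.5,0,0,8,0]
    - [8.5,0,0,12,0]
    - [8.5,0,0,14.5,0]
    - [8.5,0,0,15.8,0]
    - [8.5,0,0,16.3,0]
    - [8.5,0,0,16.3,0]
    - [3.5,0,0,16.3,0]
    - [3.5,0,0,16.3,0]
    - [3.5,0,0,16.3,0]
    - [3.5,0,0,16.3,0]
    - [3.5,0,0,16.3,0]
    - [3.5,0,0,16.3,0]
    - [3.5,0,0,16.3,0]
    - [3.5,0,0,16.3,0]
    - [3.5,0,0,16.3,0]

```text
time: 14.3
tool_pos: [0.4352, 0.0584, 0.0407]
tcp_rot: [2.22, 2.221, 0.003]
wrist_force: [-0.8, -0.8, 6.3]
width: 0.543
grip_force: 41.1
```

Emit:
step_arm:
  motion:
    - [3.5,0,0,-1,0]
    - [3.5,0,0,-4,0]
    - [3.5,0,0.5,-6,0]
    - [3.5,-0.6,2.5,-6,0]
    - [3.5,-1.3,5.5,-6,0]
    - [3.5,-2.3,9,-6,0]
    - [3.5,-3.3,12.5,-6,0]
    - [3.5,-4.2,16,-6,0]
    - [3.5,-4.9,19,-6,0]
    - [3.5,-5.2,20.1,-6,0]
    - [3.5,-5.2,20.1,-6,0]
    - [3.5,-5.2,20.1,-5,0]
    - [3.5,-5.2,20.1,-3,0]
    - [3.5,-5.2,20.1,-2.1,0]
    - [3.5,-5.2,20.1,-1.9,0]
    - [3.5,-5.2,20.1,-1.9,0]
    - [3.5,-5.2,20.1,-1.9,0]

```text
time: 16.0
tool_pos: [0.635, 0.0065, 0.0588]
tcp_rot: [2.22, 2.222, 0.001]
wrist_force: [-0.8, 0.1, -2.3]
width: 0.543
grip_force: 42.4
```

Emit:
step_arm:
  motion:
    - [3.5,0,0,0.2,0]
    - [3.5,0,0,0.3,0]
    - [8.5,0,0,0.3,0]
    - [8.5,0,0,0.3,0]
    - [8.5,0,0,0.3,0]
    - [8.5,0,0,0.3,0]
    - [8.5,0,0,-4,0]
    - [8.5,0,0,-9,0]
    - [8.5,0,0,-14,0]
    - [8.5,0,0,-17,0]
    - [8.5,-2,-1.2,-18,0]
    - [8.5,-6,-3.5,-18,0]
    - [8.5,-10,-6,-18,0]
    - [8.5,-14,-8.3,-18,0]
    - [8.5,-18,-10.7,-18,0]
    - [8.5,-22,-13,-18,0]
    - [8.5,-26,-15.3,-18,0]
    - [8.5,-28,-16.6,-18,0]
    - [8.5,-28.7,-17,-18,0]
    - [8.5,-28.7,-17,-18,0]

```text
time: 18.0
tool_pos: [0.4646, -0.2815, 0.2383]
tcp_rot: [-2.223, -2.219, -0.0]
wrist_force: [-0.2, 0.7, -0.2]
width: 0.99
grip_force: 0.0
```

Emit:
step_arm:
  motion:
    - [8.5,0,0,4,0]
    - [8.5,0,0,8,0]
    - [8.5,0,0,12,0]
    - [8.5,0,0,12,0]

```text
time: 18.4
tool_pos: [0.4614, -0.2764, 0.112]
tcp_rot: [-2.21, -2.215, 0.003]
wrist_force: [-1.0, -0.2, -1.7]
width: 0.994
grip_force: 0.0
```

```bash
python3 -c "
from h import *
chk([('XL',.146,.6175,-.2159),('L',.121,.6305,-.1093),('M',.096,.636,.0061)])"
```

```text
XL 841 [ 0.6163 -0.2149  0.1454]
L 628 [ 0.6299 -0.1094  0.1205]
M 465 [0.6358 0.0065 0.0953]
```

Emit:
step_arm:
  motion:
    - [8.5,0,0,3,0]
    - [8.5,0,0,6,0]
    - [8.5,0,0,8.5,0]
    - [8.5,0,0,9.8,0]
    - [8.5,0,0,10.3,0]
    - [8.5,0,0,10.3,0]
    - [3,0,0,10.3,0]
    - [3,0,0,10.3,0]
    - [3,0,0,10.3,0]
    - [3,0,0,10.3,0]
    - [3,0,0,10.3,0]
    - [3,0,0,10.3,0]
    - [3,0,0,10.3,0]
    - [3,0,0,10.3,0]
    - [3,0,0,10.3,0]

```text
time: 19.95
tool_pos: [0.4658, -0.2814, 0.0165]
tcp_rot: [2.22, 2.221, 0.001]
wrist_force: [-1.4, 0.8, 5.6]
width: 0.455
grip_force: 40.6
```

Emit:
step_arm:
  motion:
    - [3,0,0,-1,0]
    - [3,0,0,-5,0]
    - [3,0,0,-10,0]
    - [3,0,0,-15,0]
    - [3,0.5,0.2,-19,0]
    - [3,3,1.4,-20,0]
    - [3,7,3.4,-20,0]
    - [3,11,5.3,-20,0]
    - [3,15,7.2,-20,0]
    - [3,19,9.1,-20,0]
    - [3,23,11,-20,0]
    - [3,27,13,-20,0]
    - [3,31,14.9,-20,0]
    - [3,35,16.8,-20,0]
    - [3,37.8,18.2,-20,0]
    - [3,38.9,18.7,-20,0]
    - [3,38.9,18.7,-20,0]
    - [3,38.9,18.7,-20,0]
    - [3,38.9,18.7,-20,0]

```text
time: 21.85
tool_pos: [0.6513, 0.1067, 0.2152]
tcp_rot: [-2.223, -2.22, 0.002]
wrist_force: [0.2, -0.5, -1.2]
width: 0.456
grip_force: 40.7
```

Emit:
step_arm:
  motion:
    - [3,0.1,0.1,4,0]
    - [3,0.1,0.1,9,0]
    - [3,0.1,0.1,13,0]
    - [3,0.1,0.1,16,0]
    - [3,0.1,0.1,17.5,0]
    - [3,0.1,0.1,18,0]
    - [3,0.1,0.1,18,0]
    - [3,0.1,0.1,18,0]

```text
time: 22.65
tool_pos: [0.6548, 0.1092, 0.0377]
tcp_rot: [2.22, 2.22, 0.005]
wrist_force: [-0.1, 0.8, -1.9]
width: 0.462
grip_force: 40.7
```

Emit:
step_arm:
  motion:
    - [3,0,0,0.1,0]
    - [3,0,0,0.1,0]
    - [3,0,0,0.1,0]

```text
time: 22.95
tool_pos: [0.6535, 0.1095, 0.0353]
tcp_rot: [2.22, 2.221, 0.002]
wrist_force: [-0.0, 0.2, -1.7]
width: 0.457
grip_force: 40.7
```

Emit:
step_arm:
  motion:
    - [3,-0.1,0,0.1,0]
    - [3,-0.1,0,0.3,0]
    - [3,-0.1,0,0.3,0]
    - [8.5,-0.1,0,0.3,0]
    - [8.5,-0.1,0,0.3,0]
    - [8.5,-0.1,0,0.3,0]
    - [8.5,-0.1,0,0.3,0]
    - [8.5,-0.1,0,-2,0]
    - [8.5,-0.1,0,-6,0]
    - [8.5,-0.1,0,-11,0]
    - [8.5,-0.1,0,-16,0]
    - [8.5,-0.1,0,-20,0]
    - [8.5,-0.1,-4,-22,0]
    - [8.5,-0.1,-9,-22,0]
    - [8.5,-0.1,-14,-22,0]
    - [8.5,-0.1,-18,-22,0]
    - [8.5,-0.1,-18,-22,0]
    - [8.5,-0.1,-18,-22,0]

```text
time: 24.75
tool_pos: [0.4725, 0.1083, 0.2546]
tcp_rot: [2.22, 2.222, 0.002]
wrist_force: [0.2, 0.4, 0.3]
width: 0.997
grip_force: 0.0
```

```bash
python3 -c "
from h import *
im=chk([('XL',.146,.6175,-.2159),('L',.121,.6305,-.1093),('M',.096,.636,.0061),('S',.071,.6527,.1081)])
s=cloud('side')[0]
cv2.imwrite('pics/f.png',np.hstack([im[120:320,140:520],s[120:320,150:530]])[...,::-1])"
```

```text
XL 832 [ 0.6164 -0.215   0.1455]
L 627 [ 0.6301 -0.1092  0.1204]
M 455 [0.6361 0.0064 0.0954]
S 0
```

View pics/f.png

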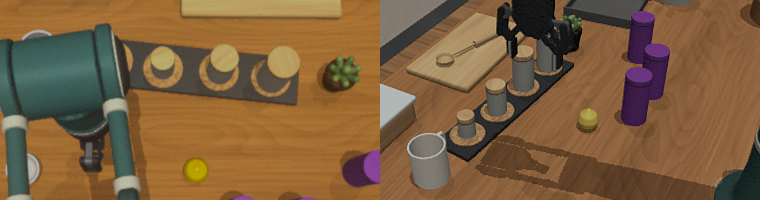

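The top view shows XL, L and M on their mats. The side view shows S upright on the mat by the mug at about (465,125). I check S numerically in the side camera and hand in if it is good.

```bash
python3 -c "
from h import *
im,d,W=cloud('side')
m=(abs(W[...,2]-.0715)<.004)&(np.hypot(W[...,0]-.6527,W[...,1]-.1081)<.04)
c=W[m].mean(0); print(m.sum(),c)
if m.sum()>80 and np.hypot(c[0]-.6527,c[1]-.1081)<.01: print(bot.finish_job())"
```

```text
171 [0.65008579 0.10912657 0.07096842]
the job is handed in; nothing more can be done
None
```

The job is handed in: all four canisters stand upright on their mats, XL next to the plant, then L, M and S next to the mug. Each measured within about 3 mm of its mat centre, the plant and mug were left alone, and it took about 25 s; I haven't seen the verdict.

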